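Top up the glue caddy and hold the chest open for it

ROBOT

A 6-joint arm with a two-finger parallel gripper is mounted at the origin on the work surface. World frame = base frame: x ahead of the robot, y to its left, z up, the work surface at z = 0. Lengths are in mm, angles in rad, forces in N, time in s.
With the tool pointing down it reaches from about 350 to 875 mm from the base axis. Payload 4.2 kg.
Tool frame: the origin (TCP) lies at the very end of the fingers, on their centre line; the grasp point (between the pads) lies 19 mm behind it; z points along the fingers, y is the line along which they close (so a half turn about z gives the same grasp; the last joint's range is limited). The gripper opens to 85 mm and grips with 20 to 120 N. Pads are 22 mm wide; open, the fingers measure 114 mm over their backs; the gripper's body (76 mm by 85 mm) begins 54 mm behind the grasp point. The pads swing forward as they close: fully open they stand 13 mm farther back than shut.
Start: joints at [1.434, 0.385, 0.008, 0, -1.194, -0.259], TCP at [240.933, 576.672, 231.312] pointing down, gripper open.
Joint ranges: [-3.14, 3.14], [-1.21, 2.06], [-1.07, 1.41], [-3.16, 2.05], [-2.99, -0.16], [-3.1, 3.1]. Speed limits (rad/s): [2.79, 2.79, 3.14, 3.14, 3.14, 3.14].

INTERFACE

Orientations are given as a unit quaternion [x, y, z, w].
In Python, from bench import arm, optics gives the robot as it stands. The module is installed in compiled form; this text tells all that it offers.
- The arm moves only by the tool step_arm, never from a script. Its argument "motion" is a list of rows, each an object with "dr": the turn, a rotation vector about the tool's x, y, z in units of 8 degrees (1.0 is 8 degrees), a list of three; "slide": the shift along the tool's x, y, z in mm, a list of three; "jaw": the finger opening in mm, from 0 to 85.4. A call has exactly 8 rows; each row is the pose to reach, as a shift and turn from the pose commanded when the call began, along the tool's axes at that moment; what a row does not reach only later rows make up. A row lasts 1/8 s, in which the tool goes at most 62.5 mm and 10.7 degrees, less where a joint would pass 70% of its speed; a pose out of reach is approached as far as the arm can. A call with a gripper value outside its range is refused whole. The fingers move at their own pace and stop on an object; the grip force is fixed at half the most. Time passes only in rows, so rows that repeat a pose let the fingers close, or fill a call up. It gives the time, the measured TCP pose, the force, the opening and the grip force at its end, in the units of the state.
- arm.read_state(): the state, without advancing time (a new reading comes with each control period).
- optics.get_image(name): name is "scene" or "top"; returns the picture (420x560x3 uint8, blue, green, red); there is no depth.
- optics.camera_info(name): a dict with "camera_matrix" (3x3 intrinsics, pixels), "view" (4x4, takes a point from world to camera coordinates). Camera axes: x right, y up, looking along -z (the intrinsics and any distortion apply to the point x, -y, -z); pixel columns grow to the right and rows downward; lengths in mm; the calibration is good to about 2 mm. A picture is of the moment at which its call begins. camera_info takes no time and is no camera call.
- arm.job_done(): hands the job in; it is judged then, once.
The state is a dict: "clock": time; "joints": joint angles; "joint_vel": joint speeds; "joint_efforts": joint torques, N m; "position": TCP position; "ee_rot": TCP orientation; "contact_force": force on the tool from outside, world axes, zero at the start; "wrist_torque": the same for the moment, N m; "gripper_width": finger opening in mm; "grasp_force": force on a finger pad.
Only numpy, scipy, OpenCV 4.12 (cv2) and the standard library are available. Lean on these libraries where they do the work, as an engineer would, in place of code of your own. Each camera call takes 0.05 s, during which the arm holds its last target. There are 200 camera calls.

TASK

Top up the wooden caddy: stand the two spare glue bottles upright in its two empty cells, fully down, leaving the bottles already there in place. Then lift the lid of the blue chest to half open, 45 degrees, and finish while still holding it there, so that a colleague across the bench can put the full caddy in; the lid falls shut if let go. Leave the caddy and everything else on the bench where it is.

Things in the scene. Friction and masses are not known exactly. Their poses are not given: they have to be found in the camera images.
- bottle1_center (a point): white glue bottle with an orange cap and a yellow label, 36 mm across up to 85 mm, then a 21 mm cap, 120 mm tall, 60 to 130 g. This point is on its axis half-way up (60 mm above its foot); z runs up the bottle. It stands in one of the caddy's cells at the start (which one varies) and stays there.
- bottle2_center (a point): white glue bottle with an orange cap and a yellow label, 36 mm across up to 85 mm, then a 21 mm cap, 120 mm tall, 60 to 130 g. This point is on its axis half-way up (60 mm above its foot); z runs up the bottle. It stands in one of the caddy's cells at the start (which one varies) and stays there.
- bottle3_center (a point): white glue bottle with an orange cap and a yellow label, 36 mm across up to 85 mm, then a 21 mm cap, 120 mm tall, 60 to 130 g. This point is on its axis half-way up (60 mm above its foot); z runs up the bottle. It stands in one of the caddy's cells at the start (which one varies) and stays there.
- spare1_center (a point): white glue bottle with an orange cap and a yellow label, 36 mm across up to 85 mm, then a 21 mm cap, 120 mm tall, 60 to 130 g. This point is on its axis half-way up (60 mm above its foot); z runs up the bottle. A spare, standing upright on the bench beyond the caddy at the start; it fits either empty cell.
- spare2_center (a point): white glue bottle with an orange cap and a yellow label, 36 mm across up to 85 mm, then a 21 mm cap, 120 mm tall, 60 to 130 g. This point is on its axis half-way up (60 mm above its foot); z runs up the bottle. A spare, standing upright on the bench beyond the caddy at the start; it fits either empty cell.
- caddy: loose wooden caddy, 56 mm (its x) by 256 mm (its y) and 40 mm high, about 0.9 kg, with one row of five square cells along its y, 44 mm wide inside and 50 mm apart, walls 6 mm, cell floor 8 mm above the bench. Origin at the centre of its underside. A bottle seated in a cell stands 88 mm above the walls and has neighbours 14 mm away, so it is best held from above with the fingers on its caddy-x sides.
- cell0 (a point): centre of the floor of the caddy's cell 1 of 5, 8 mm above the bench, counted from the caddy's -y end; two of the five cells are empty at the start, the others hold bottles.
- cell1 (a point): centre of the floor of the caddy's cell 2 of 5, 8 mm above the bench, counted from the caddy's -y end; two of the five cells are empty at the start, the others hold bottles.
- cell2 (a point): centre of the floor of the caddy's cell 3 of 5, 8 mm above the bench, counted from the caddy's -y end; two of the five cells are empty at the start, the others hold bottles.
- cell3 (a point): centre of the floor of the caddy's cell 4 of 5, 8 mm above the bench, counted from the caddy's -y end; two of the five cells are empty at the start, the others hold bottles.
- cell4 (a point): centre of the floor of the caddy's cell 5 of 5, 8 mm above the bench, counted from the caddy's -y end; two of the five cells are empty at the start, the others hold bottles.
- lid (a joint): angle of the chest's lid about its hinge, rad: 0 shut, growing as it opens, 0.785 = 45 degrees, stop at 1.4. No stay and hardly any friction: the lid (0.5 to 0.85 kg) falls shut from any angle when let go.
- lid_handle (a point): middle of the round red bar handle on the lid: bar 12 mm thick, 120 mm long between the posts' axes (100 mm of it free for the fingers), parallel to the hinge, its axis 40 mm off the lid's top face. In the lid's frame it lies 190 mm from the hinge along x and 52 mm along z. Axes are the lid's: x from the hinge to the free edge, y along the hinge, z out of the lid's top.
- lid_hinge (a point): middle of the hinge line, on the top rim of the chest's robot-side wall, 150 mm above the bench. Its axes are the lid's and turn with it. The white-painted plywood lid is 220 mm (x) by 300 mm (y) and 12 mm thick; its free edge, away from the robot, swings up and towards the robot.
- chest: blue storage chest fixed to the bench, 220 mm (its x) by 300 mm (its y), 150 mm high without the lid, handle top 209 mm above the bench when shut. Origin at the centre of its underside; its -x side carries the hinge.
- tape: bystander: roll of cardboard-brown tape lying flat, 90 mm across, 48 mm high; origin at the centre of its underside.
- driver: bystander: screwdriver lying on the bench between chest and caddy, along its x, about 200 mm long; origin under it.
- varnish: bystander: amber jar with a steel lid, 70 mm across, 85 mm high; origin at the centre of its underside.
- frame: bystander: small dark picture frame lying flat, 160 by 200 mm, 16 mm high; origin at the centre of its underside.
Things that resemble listed ones, but are neither listed nor needed, are in the scene too. What is shaped like the part that bears spare1_center but purple, red or turquoise is not meant.

How it is judged (in metres and radians):
On the way, in this order (a step that is already met when the one before it is completed fails the run):
1. all five bottles stand fully down in the caddy's cells, let go, with the lid still shut (x of bottle1_center in the frame of caddy between -0.014 and 0.014 m and y of bottle1_center in the frame of caddy between -0.115 and 0.115 m and z of bottle1_center in the frame of caddy between 0.062 and 0.074 m and angle between each of bottle1_center, bottle2_center, bottle3_center, spare1_center, spare2_center's own z axis and vertical below 0.15 rad and x of bottle2_center in the frame of caddy between -0.014 and 0.014 m and y of bottle2_center in the frame of caddy between -0.115 and 0.115 m and z of bottle2_center in the frame of caddy between 0.062 and 0.074 m and x of bottle3_center in the frame of caddy between -0.014 and 0.014 m and y of bottle3_center in the frame of caddy between -0.115 and 0.115 m and z of bottle3_center in the frame of caddy between 0.062 and 0.074 m and x of spare1_center in the frame of caddy between -0.014 and 0.014 m and y of spare1_center in the frame of caddy between -0.115 and 0.115 m and z of spare1_center in the frame of caddy between 0.062 and 0.074 m and x of spare2_center in the frame of caddy between -0.014 and 0.014 m and y of spare2_center in the frame of caddy between -0.115 and 0.115 m and z of spare2_center in the frame of caddy between 0.062 and 0.074 m and contact force between each of bottle1, bottle2, bottle3, spare1, spare2 and the fingers below 0.1 N and value of joint lid below 0.1 rad), for 0.2 s.
2. the robot holds the lid at 45 degrees, within 6 degrees (value of joint lid between 0.68 and 0.89 rad and contact force between any of the fingers, the arm and lid above 0.5 N and contact force between lid and bottle1 below 0.1 N and contact force between lid and bottle2 below 0.1 N and contact force between lid and bottle3 below 0.1 N and contact force between lid and spare1 below 0.1 N and contact force between lid and spare2 below 0.1 N and contact force between lid and tape below 0.1 N and contact force between lid and driver below 0.1 N and contact force between lid and varnish below 0.1 N and contact force between lid and frame below 0.1 N and contact force between lid and caddy below 0.1 N), for 0.3 s.
At the end, for the whole second after the job is handed in: The program ends holding: the lid is held still by the robot at 45 degrees, within 6 degrees, nothing else propping it; all five bottles stand upright and fully down in the caddy's cells (within 6 mm in height), let go and at rest (all of step 2 and x of bottle1_center in the frame of caddy between -0.014 and 0.014 m and y of bottle1_center in the frame of caddy between -0.115 and 0.115 m and z of bottle1_center in the frame of caddy between 0.062 and 0.074 m and angle between each of bottle1_center, bottle2_center, bottle3_center, spare1_center, spare2_center's own z axis and vertical below 0.15 rad and x of bottle2_center in the frame of caddy between -0.014 and 0.014 m and y of bottle2_center in the frame of caddy between -0.115 and 0.115 m and z of bottle2_center in the frame of caddy between 0.062 and 0.074 m and x of bottle3_center in the frame of caddy between -0.014 and 0.014 m and y of bottle3_center in the frame of caddy between -0.115 and 0.115 m and z of bottle3_center in the frame of caddy between 0.062 and 0.074 m and x of spare1_center in the frame of caddy between -0.014 and 0.014 m and y of spare1_center in the frame of caddy between -0.115 and 0.115 m and z of spare1_center in the frame of caddy between 0.062 and 0.074 m and x of spare2_center in the frame of caddy between -0.014 and 0.014 m and y of spare2_center in the frame of caddy between -0.115 and 0.115 m and z of spare2_center in the frame of caddy between 0.062 and 0.074 m and contact force between each of bottle1, bottle2, bottle3, spare1, spare2 and the fingers below 0.1 N and velocity of joint lid between -0.1 and 0.1 rad/s and linear speed of each of bottle1, bottle2, bottle3, spare1, spare2 below 0.05 m/s); the arm keeps its last pose, push and grip.
It fails at once if a bottle already in the caddy is taken out or shifted by more than 40 mm (distance of any of bottle1_center, bottle2_center, bottle3_center from where it was at the start of the episode above 0.04 m).
It fails at once if the caddy is shifted by more than 40 mm (distance of caddy from where it was at the start of the episode above 0.04 m).
It fails at once if a bystander (tape, screwdriver, jar, picture frame) is shifted by more than 40 mm (distance of any of tape, driver, varnish, frame from where it was at the start of the episode above 0.04 m).
It also fails if it takes over 72 s, if anything falls off the work surface, if the arm or the gripper's body presses on something with over 40 N, if the wrist force passes 120 N, or if a joint passes its speed limit or range.

## Working session

There is one attempt and no reset: what is moved stays moved. The work goes in short steps, Python scripts to look and compute and a tool call to move; the robot and the scene stay as the last step left them, time stands still between calls to the robot, and variables do not carry over. Pictures are saved under pics/ and viewed, at most 10 in all, crops included, and the job is handed in when it is done.

Besides the shell and the picture viewer there is one more tool, called after "Emit:" as name([rows], argument=value, ...), one row to a line, values as JSON. step_arm: Moves the arm, as the interface text tells. Its arguments: {"type":"object","properties":{"motion":{"type":"array","items":{"type":"object","properties":{"dr":{"type":"array","items":{"type":"number"}},"slide":{"type":"array","items":{"type":"number"}},"jaw":{"type":"number"}}}}},"required":["motion"]}

```bash
mkdir -p pics; python3 - <<'E'
from bench import arm, optics
import cv2
for n in("scene","top"):
    cv2.imwrite(f"pics/{n}0.png",optics.get_image(n)); i=optics.camera_info(n); print(n,i)
print(arm.read_state())
E
```

```text
scene {'camera_matrix': array([[389.00459605,   0.        , 284.34564508],
       [  0.        , 389.00459605, 212.0091171 ],
       [  0.        ,   0.        ,   1.        ]]), 'view': array([[-8.05418983e-01,  5.92650407e-01,  8.10908119e-03,
         4.05032287e+02],
       [-3.39536270e-01, -4.72561546e-01,  8.13265459e-01,
         1.46130052e+02],
       [ 4.85814146e-01,  6.52266111e-01,  5.81836348e-01,
        -1.48721558e+03],
       [ 0.00000000e+00,  0.00000000e+00,  0.00000000e+00,
         1.00000000e+00]])}
top {'camera_matrix': array([[455.79700392,   0.        , 281.83490073],
       [  0.        , 455.79700392, 207.92255193],
       [  0.        ,   0.        ,   1.        ]]), 'view': array([[-2.33042217e-02, -9.99700453e-01,  7.47776876e-03,
         1.52502905e+02],
       [ 9.80077857e-01, -2.13697875e-02,  1.97460698e-01,
        -5.95032325e+02],
       [-1.97241751e-01,  1.19304635e-02,  9.80282284e-01,
        -1.33235763e+03],
       [ 0.00000000e+00,  0.00000000e+00,  0.00000000e+00,
         1.00000000e+00]])}
{'clock': 0.1, 'joints': array([ 1.43364071e+00,  3.85497000e-01,  6.77309153e-03, -4.28265505e-04,
       -1.19401846e+00, -2.58636874e-01]), 'joint_vel': array([ 0.00071776, -0.00199374,  0.00353179,  0.00162037,  0.00213525,
       -0.0012997 ]), 'joint_efforts': array([-3.46535435e-04, -3.93317485e+01,  1.88930190e+01,  4.19798210e+00,
       -2.56827778e-03,  7.17435285e-06]), 'position': array([240.72592991, 576.21679188, 230.32566169]), 'ee_rot': array([ 9.80466346e-01, -1.96684412e-01, -1.39603066e-04,  9.83308055e-04]), 'contact_force': array([ 0.74452325, -0.34791854, -0.23612983]), 'wrist_torque': array([-0.02311422, -0.02681344, -0.01984883]), 'grasp_force': 0.0, 'gripper_width': 85.5689340246362}
```

View pics/scene0.png

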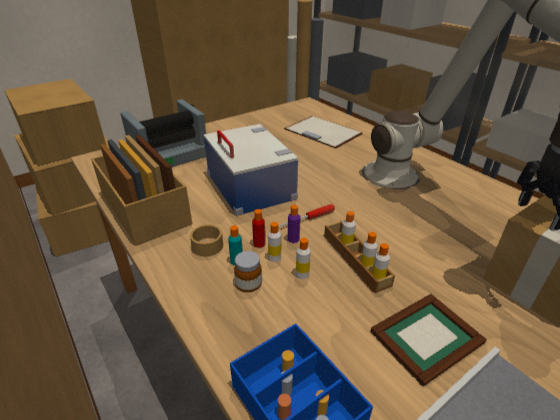

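View pics/top0.png

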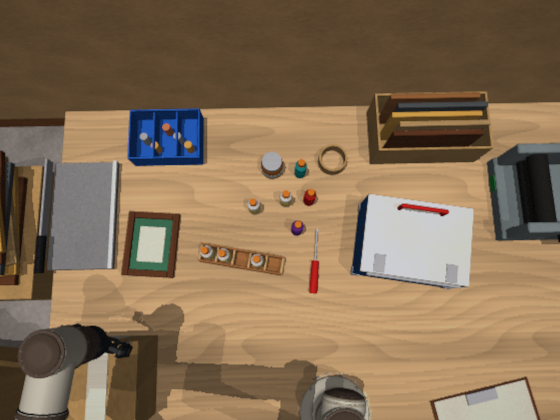

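The overview shows the spares (yellow labels) at top-px (253,206) and (286,198). The empty cells are near (242,260) and (275,264), and the lid handle near (423,209). I'll enlarge these.

```bash
python3 - <<'E'
import cv2
t=cv2.imread("pics/top0.png"); s=cv2.imread("pics/scene0.png")
cv2.imwrite("pics/tc.png",cv2.resize(t[150:290,190:330],None,fx=4.2,fy=4.2,interpolation=cv2.INTER_CUBIC))
cv2.imwrite("pics/tl.png",cv2.resize(t[180:300,345:485],None,fx=5,fy=5,interpolation=cv2.INTER_CUBIC))
cv2.imwrite("pics/sc.png",cv2.resize(s[180:300,220:400],None,fx=4.4,fy=4.4,interpolation=cv2.INTER_CUBIC))
E
```

```text
(no output)
```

View pics/tc.png

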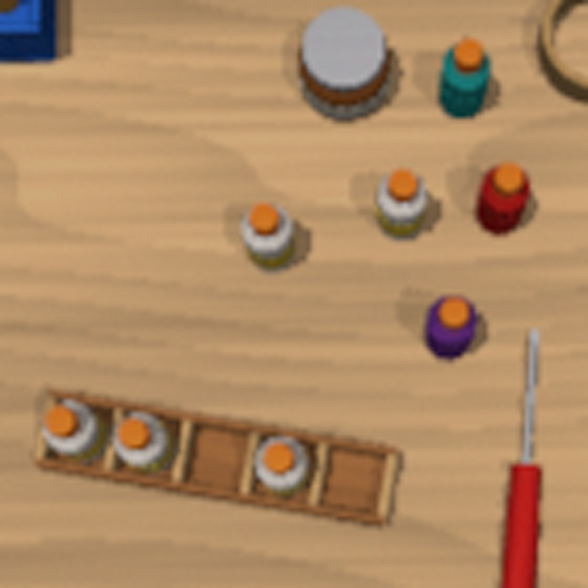

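View pics/tl.png

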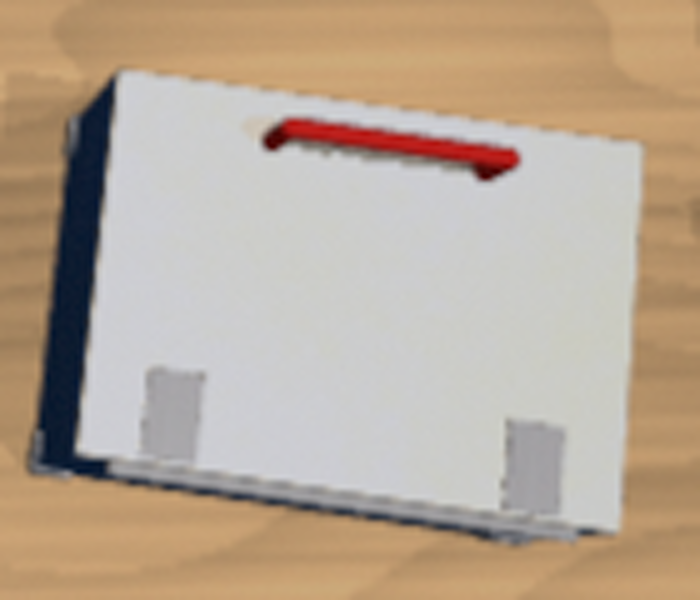

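View pics/sc.png

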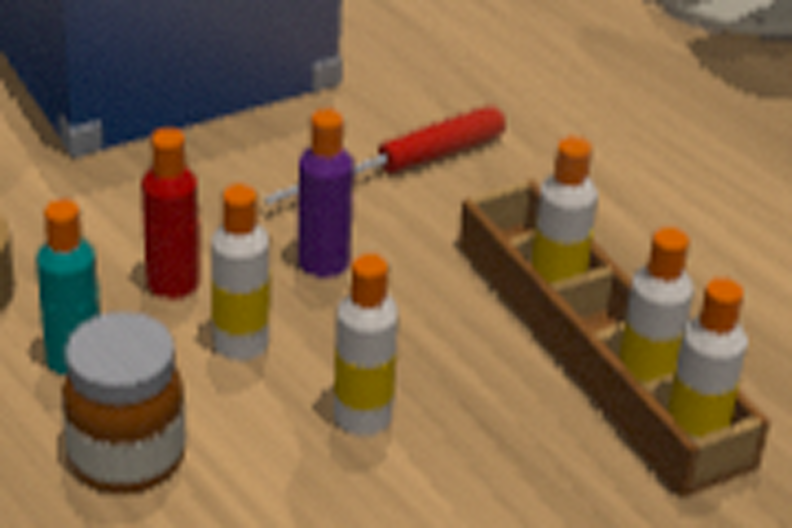

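Spare caps appear at crop-px (264,217) and (403,184). The caddy rim corners are (48,390), (402,452), (386,524) and (38,468). The handle bar runs from (283,127) to (510,157), and the lid corners are (118,70), (642,143), (618,532) and (78,457).

```bash
cat > h.py <<'E'
import numpy as np
from bench import arm, optics
from scipy.spatial.transform import Rotation as R
def ray(n,uv):
    i=optics.camera_info(n);K=i["camera_matrix"];V=i["view"]
    d=np.linalg.inv(K)@[uv[0],uv[1],1]; d=np.array([d[0],-d[1],-d[2]])
    Rm=V[:3,:3]; return -Rm.T@V[:3,3], Rm.T@d
def at(n,uv,z):
    o,d=ray(n,uv); return o+d*(z-o[2])/d[2]
def crop(uv,f,off): return [(uv[0]+.5)/f-.5+off[0],(uv[1]+.5)/f-.5+off[1]]
def rows(p,q=None):
    "offset from current measured pose to world TCP p (and quat), in tool axes"
    s=arm.read_state(); r=R.from_quat(s["ee_rot"])
    o=[np.round(r.inv().apply(np.array(p)-s["position"]),1)]
    if q is not None: o.append(np.round(np.degrees((r.inv()*q).as_rotvec())/8,3))
    return o
E
python3 - <<'E'
from h import *
np.set_printoptions(precision=1,suppress=True)
tc=lambda u,z:at("top",crop(u,4.2,(190,150)),z)
tl=lambda u,z:at("top",crop(u,5,(345,180)),z)
sc=lambda u,z:at("scene",crop(u,4.4,(220,180)),z)
for n,u,z in[("A",(264,217),120),("B",(403,184),120),("purple",(454,312),120),("red",(508,178),120),("varn",(344,47),85),("c0",(60,422),128),("c1",(134,433),128),("c3",(278,458),128)]: print(n,tc(u,z))
print("sceneA",sc((370,264),120),"B",sc((240,193),120), "c0",sc((722,290),128),sc((574,146),128))
C=np.array([tc(u,40) for u in[(48,390),(402,452),(386,524),(38,468)]]);print(C,C.mean(0))
d=(C[0]+C[3]-C[1]-C[2])/2;print("len",np.linalg.norm(d),"yaw",np.degrees(np.arctan2(-d[0],d[1])))
H=[tl(u,207) for u in[(283,127),(510,157)]];print("H",H,(H[0]+H[1])/2)
L=np.array([tl(u,162) for u in[(118,70),(642,143),(618,532),(78,457)]]);print(L,L.mean(0))
print(np.linalg.norm(L-np.roll(L,1,0),axis=1))
for a,b in((L[0],L[1]),(L[3],L[2]),H): d=a-b;print("yaw",np.degrees(np.arctan2(-d[0],d[1])))
E
```

```text
A [607.6 225.1 120. ]
B [629.1 127.8 120. ]
purple [537.8  94.9 120. ]
red [631.9  54.3 120. ]
varn [740.6 167.4  85. ]
c0 [467.1 364.  128. ]
c1 [458.5 314.  128. ]
c3 [439.4 217.  128. ]
sceneA [609.1 224.5 120. ] B [630.8 126.7 120. ] c0 [471.4 363.4 128. ] [441.8 216.6 128. ]
[[500.2 387.1  40. ]
 [449.6 131.8  40. ]
 [398.4 144.5  40. ]
 [444.  393.7  40. ]] [448.  264.3  40. ]
len 256.8087751925548 yaw -10.800780097154083
H [array([ 569.5, -185.1,  207. ]), array([ 550.2, -307.7,  207. ])] [ 559.8 -246.4  207. ]
[[ 613.7 -106.2  162. ]
 [ 565.  -400.5  162. ]
 [ 348.7 -364.3  162. ]
 [ 396.1  -70.9  162. ]] [ 480.9 -235.5  162. ]
[220.5 298.4 219.3 297.2]
yaw -9.407269961520633
yaw -9.183872857892972
yaw -8.973440169432351
```

```bash
cat >> h.py <<'E'
def down(deg): return R.from_euler("z",deg,degrees=True)*R.from_euler("x",180,degrees=True)
E
python3 -c "
from h import *
print(rows([608,225,190],down(-100.7)))"
```

```text
[array([474.3, 182.3,  40.7]), array([ 0.011, -0.01 ,  9.752])]
```

Emit:
step_arm([
  {"dr": [0, 0, 1.2], "slide": [58, 22, 3], "jaw": 75},
  {"dr": [0, 0, 2.4], "slide": [116, 45, 6], "jaw": 75},
  {"dr": [0, 0, 3.7], "slide": [175, 67, 10], "jaw": 75},
  {"dr": [0, 0, 4.9], "slide": [233, 90, 15], "jaw": 75},
  {"dr": [0, 0, 6.1], "slide": [291, 112, 20], "jaw": 75},
  {"dr": [0, 0, 7.3], "slide": [350, 135, 27], "jaw": 75},
  {"dr": [0, 0, 8.5], "slide": [410, 158, 34], "jaw": 75},
  {"dr": [0, 0, 9.75], "slide": [474, 182, 40], "jaw": 75},
])

```text
clock: 1.1
position: [601.9, 231.1, 191.4]
ee_rot: [-0.636, 0.772, 0.0, -0.0]
contact_force: [0.6, 0.7, 0.3]
gripper_width: 74.9
grasp_force: 0.0
```

```bash
python3 -c "
from h import *
print(arm.read_state()['position'],rows([608,225,53],down(-100.7)))"
```

```text
[601.93056048 231.08913269 191.43765068] [array([  4.7,  -7.2, 138.4]), array([ 0.006, -0.004, -0.037])]
```

Emit:
step_arm([
  {"dr": [0, 0, 0], "slide": [0, 0, 5], "jaw": 75},
  {"dr": [0, 0, 0], "slide": [0, 0, 15], "jaw": 75},
  {"dr": [0, 0, 0], "slide": [0, 0, 25], "jaw": 75},
  {"dr": [0, 0, 0], "slide": [0, 0, 35], "jaw": 75},
  {"dr": [0, 0, 0], "slide": [0, 0, 40], "jaw": 75},
  {"dr": [0, 0, 0], "slide": [0, 0, 40], "jaw": 75},
  {"dr": [0, 0, 0], "slide": [0, 0, 40], "jaw": 75},
  {"dr": [0, 0, 0], "slide": [0, 0, 40], "jaw": 75},
])

```text
clock: 2.1
position: [601.2, 232.9, 152.7]
ee_rot: [-0.638, 0.77, -0.0, 0.0]
contact_force: [0.3, 0.1, 0.6]
gripper_width: 75.0
grasp_force: 0.0
```

```bash
python3 -c "
from h import *
print(arm.read_state()['position'],rows([608.4,225,53],down(-100.7)))"
```

```text
[601.17364056 232.87583156 152.70430651] [array([ 6.5, -8.5, 99.7]), array([-0.005,  0.005,  0.003])]
```

Emit:
step_arm([
  {"dr": [0, 0, 0], "slide": [6.5, -8.5, 5], "jaw": 75},
  {"dr": [0, 0, 0], "slide": [6.5, -8.5, 25], "jaw": 75},
  {"dr": [0, 0, 0], "slide": [6.5, -8.5, 50], "jaw": 75},
  {"dr": [0, 0, 0], "slide": [6.5, -8.5, 75], "jaw": 75},
  {"dr": [0, 0, 0], "slide": [6.5, -8.5, 99], "jaw": 75},
  {"dr": [0, 0, 0], "slide": [6.5, -8.5, 99], "jaw": 75},
  {"dr": [0, 0, 0], "slide": [6.5, -8.5, 99], "jaw": 25},
  {"dr": [0, 0, 0], "slide": [6.5, -8.5, 99], "jaw": 25},
])

```text
clock: 3.1
position: [608.9, 225.1, 54.6]
ee_rot: [-0.638, 0.77, -0.0, 0.001]
contact_force: [-0.1, 0.2, -0.5]
gripper_width: 39.6
grasp_force: 0.0
```

Emit:
step_arm([
  {"dr": [0, 0, 0], "slide": [0, 0, 0], "jaw": 25},
  {"dr": [0, 0, 0], "slide": [0, 0, 0], "jaw": 25},
  {"dr": [0, 0, 0], "slide": [0, 0, 0], "jaw": 25},
  {"dr": [0, 0, 0], "slide": [0, 0, -20], "jaw": 25},
  {"dr": [0, 0, 0], "slide": [0, 0, -50], "jaw": 25},
  {"dr": [0, 0, 0], "slide": [0, 0, -80], "jaw": 25},
  {"dr": [0, 0, 0], "slide": [0, 0, -110], "jaw": 25},
  {"dr": [0, 0, 0], "slide": [0, 0, -120], "jaw": 25},
])

```text
clock: 4.1
position: [608.6, 225.2, 174.9]
ee_rot: [-0.638, 0.77, -0.0, 0.002]
contact_force: [0.1, -0.5, -1.2]
gripper_width: 34.5
grasp_force: 59.7
```

```bash
python3 -c "
from h import *
print(arm.read_state()['position'],rows([449,264.5,173],down(-100.7)))"
```

```text
[608.64435244 225.17586379 174.9098088 ] [array([ -9.1, 164.2,   1.6]), array([-0.016,  0.016,  0.003])]
```

Emit:
step_arm([
  {"dr": [0, 0, 0], "slide": [-9, 20, 0], "jaw": 25},
  {"dr": [0, 0, 0], "slide": [-9, 55, 0], "jaw": 25},
  {"dr": [0, 0, 0], "slide": [-9, 90, 0], "jaw": 25},
  {"dr": [0, 0, 0], "slide": [-9, 125, 0], "jaw": 25},
  {"dr": [0, 0, 0], "slide": [-9, 150, 10], "jaw": 25},
  {"dr": [0, 0, 0], "slide": [-9, 164, 40], "jaw": 25},
  {"dr": [0, 0, 0], "slide": [-9, 164, 60], "jaw": 25},
  {"dr": [0, 0, 0], "slide": [-9, 164, 60], "jaw": 25},
])

```text
clock: 5.1
position: [446.2, 262.8, 110.6]
ee_rot: [-0.638, 0.77, -0.0, -0.003]
contact_force: [0.6, 0.5, -0.5]
gripper_width: 34.3
grasp_force: 59.8
```

```bash
python3 - <<'E'
from h import *
import cv2
s=optics.get_image("scene");t=optics.get_image("top")
a=cv2.resize(s[190:300,310:410],None,fx=4,fy=4,interpolation=cv2.INTER_CUBIC);b=cv2.resize(t[190:300,190:290],None,fx=4,fy=4,interpolation=cv2.INTER_CUBIC)
cv2.imwrite("pics/p6.png",np.hstack([a,b]))
print(arm.read_state()['position'],rows([449,264.5,61],down(-100.7)))
E
```

```text
[448.19749819 264.10215611 112.94537441] [array([-0.6, -0.7, 51.9]), array([ 0.003, -0.007,  0.007])]
```

View pics/p6.png

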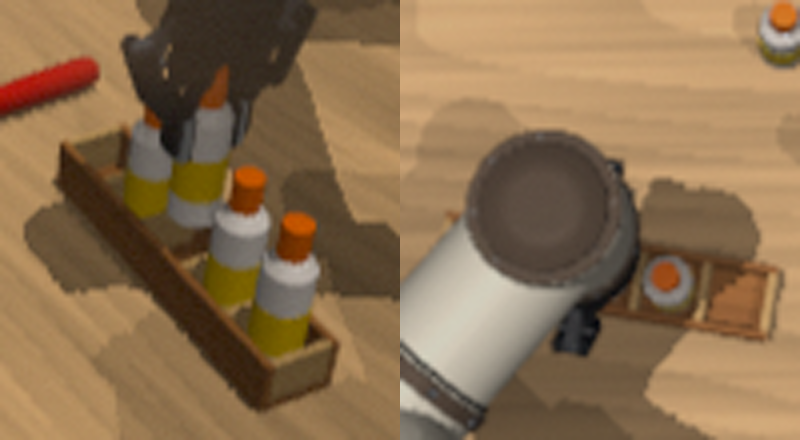

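Right-hand panel: the top view is blocked by the hand. Left-hand panel: the held bottle's foot is centred near crop-px (195,212), between its neighbours and above the middle cell. I'll check that against the projection.

```bash
python3 - <<'E'
from h import *
i=optics.camera_info("scene")
for p in([448.5,264.3,60],[448.5,264.3,145],[448.5,268.3,60],[452.5,264.3,60],[458.5+1,314.2,93],[440.5,217,93]):
    c=i["view"]@[*p,1];u=i["camera_matrix"]@[c[0],-c[1],-c[2]];u=u[:2]/u[2]
    print(p,(u-[310,190]+.5)*4-.5)
E
```

```text
[448.5, 264.3, 60] [193.26809342 210.05054542]
[448.5, 264.3, 145] [208.70575312 109.70801786]
[448.5, 268.3, 60] [197.47491654 213.12364477]
[452.5, 264.3, 60] [189.07886428 212.26498889]
[459.5, 314.2, 93] [242.47987014 217.63731423]
[440.5, 217, 93] [158.23465247 133.35928763]
```

Emit:
step_arm([
  {"dr": [0, 0, 0], "slide": [0.5, -0.7, 10], "jaw": 25},
  {"dr": [0, 0, 0], "slide": [0.5, -0.7, 18], "jaw": 25},
  {"dr": [0, 0, 0], "slide": [0.5, -0.7, 25], "jaw": 25},
  {"dr": [0, 0, 0], "slide": [0.5, -0.7, 32], "jaw": 25},
  {"dr": [0, 0, 0], "slide": [0.5, -0.7, 39], "jaw": 25},
  {"dr": [0, 0, 0], "slide": [0.5, -0.7, 45], "jaw": 25},
  {"dr": [0, 0, 0], "slide": [0.5, -0.7, 49], "jaw": 25},
  {"dr": [0, 0, 0], "slide": [0.5, -0.7, 49], "jaw": 25},
])

```text
clock: 6.2
position: [449.1, 263.3, 63.9]
ee_rot: [-0.638, 0.77, -0.0, -0.0]
contact_force: [-0.5, 0.6, -1.1]
gripper_width: 34.1
grasp_force: 59.9
```

Emit:
step_arm([
  {"dr": [0, 0, 0], "slide": [0, 0, 0.5], "jaw": 75},
  {"dr": [0, 0, 0], "slide": [0, 0, 0.5], "jaw": 75},
  {"dr": [0, 0, 0], "slide": [0, 0, 0.5], "jaw": 75},
  {"dr": [0, 0, 0], "slide": [0, 0, -20], "jaw": 75},
  {"dr": [0, 0, 0], "slide": [0, 0, -50], "jaw": 75},
  {"dr": [0, 0, 0], "slide": [0, 0, -85], "jaw": 75},
  {"dr": [0, 0, 0], "slide": [0, 0, -115], "jaw": 75},
  {"dr": [0, 0, 0], "slide": [0, 0, -130], "jaw": 75},
])

```text
clock: 7.2
position: [449.6, 263.8, 196.0]
ee_rot: [-0.638, 0.77, 0.0, 0.002]
contact_force: [0.5, -0.5, -0.9]
gripper_width: 75.3
grasp_force: 0.0
```

```bash
python3 - <<'E'
from h import *
import cv2
s=optics.get_image("scene")
cv2.imwrite("pics/p7.png",cv2.resize(s[190:300,250:410],None,fx=4,fy=4,interpolation=cv2.INTER_CUBIC))
print(arm.read_state()['position'],rows([630,127.3,150],down(-100.7)))
E
```

```text
[450.20715023 264.18752095 197.25741222] [array([ 101.5, -201.8,   47.5]), array([-0.023,  0.029,  0.006])]
```

View pics/p7.png

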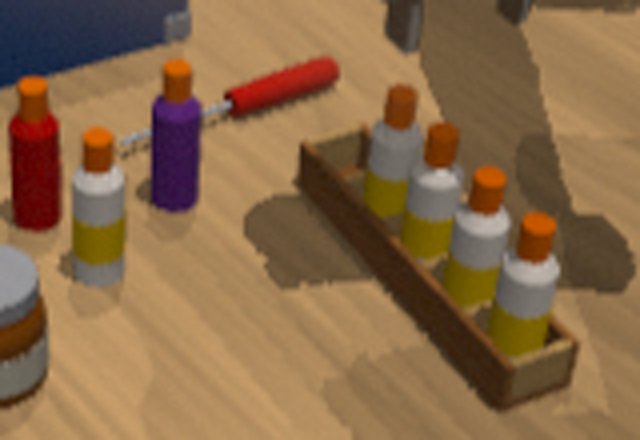

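The first spare is seated level with its neighbours (caps at (401,92), (441,130), (489,175) and (538,220)). Next is spare B.

Emit:
step_arm([
  {"dr": [0, 0, 0], "slide": [15, -30, 10], "jaw": 75},
  {"dr": [0, 0, 0], "slide": [40, -80, 20], "jaw": 75},
  {"dr": [0, 0, 0], "slide": [65, -130, 30], "jaw": 75},
  {"dr": [0, 0, 0], "slide": [88, -175, 40], "jaw": 75},
  {"dr": [0, 0, 0], "slide": [101.5, -201.5, 47], "jaw": 75},
  {"dr": [0, 0, 0], "slide": [101.5, -201.5, 47], "jaw": 75},
  {"dr": [0, 0, 0], "slide": [101.5, -201.5, 47], "jaw": 75},
  {"dr": [0, 0, 0], "slide": [101.5, -201.5, 47], "jaw": 75},
])

```text
clock: 8.25
position: [627.8, 127.1, 147.3]
ee_rot: [-0.639, 0.769, 0.0, -0.0]
contact_force: [0.3, 0.1, -0.0]
gripper_width: 74.7
grasp_force: 0.0
```

```bash
python3 -c "
from h import *
print(arm.read_state()['position'],rows([630,127.3,54],down(-100.7)))"
```

```text
[627.76085549 127.05000637 147.32395354] [array([-0.7, -2.2, 93.3]), array([0.001, 0.   , 0.012])]
```

Emit:
step_arm([
  {"dr": [0, 0, 0], "slide": [0, -2, 10], "jaw": 75},
  {"dr": [0, 0, 0], "slide": [0, -2, 30], "jaw": 75},
  {"dr": [0, 0, 0], "slide": [0, -2, 55], "jaw": 75},
  {"dr": [0, 0, 0], "slide": [0, -2, 80], "jaw": 75},
  {"dr": [0, 0, 0], "slide": [0, -2, 93], "jaw": 75},
  {"dr": [0, 0, 0], "slide": [0, -2, 93], "jaw": 75},
  {"dr": [0, 0, 0], "slide": [0, -2, 93], "jaw": 25},
  {"dr": [0, 0, 0], "slide": [0, -2, 93], "jaw": 25},
])

```text
clock: 9.25
position: [631.0, 126.2, 55.4]
ee_rot: [-0.638, 0.77, -0.0, 0.001]
contact_force: [1.2, -0.7, -0.2]
gripper_width: 39.6
grasp_force: 0.0
```

Emit:
step_arm([
  {"dr": [0, 0, 0], "slide": [0, 0, 0], "jaw": 25},
  {"dr": [0, 0, 0], "slide": [0, 0, 0], "jaw": 25},
  {"dr": [0, 0, 0], "slide": [0, 0, 0], "jaw": 25},
  {"dr": [0, 0, 0], "slide": [0, 0, -20], "jaw": 25},
  {"dr": [0, 0, 0], "slide": [0, 0, -60], "jaw": 25},
  {"dr": [0, 0, 0], "slide": [0, 0, -100], "jaw": 25},
  {"dr": [0, 0, 0], "slide": [0, 0, -140], "jaw": 25},
  {"dr": [0, 0, 0], "slide": [0, 0, -150], "jaw": 25},
])

```text
clock: 10.25
position: [631.5, 126.3, 207.1]
ee_rot: [-0.638, 0.77, -0.001, 0.003]
contact_force: [0.2, 0.0, -1.3]
gripper_width: 34.5
grasp_force: 59.9
```

```bash
python3 -c "
from h import *
print(arm.read_state()['position'],rows([430.5,166.2,204],down(-100.7)))"
```

```text
[631.545175   126.30224389 207.13807263] [array([ -2. , 205. ,   2.2]), array([-0.034,  0.022,  0.003])]
```

Emit:
step_arm([
  {"dr": [0, 0, 0], "slide": [-1, 20, 0], "jaw": 25},
  {"dr": [0, 0, 0], "slide": [-1, 65, 0], "jaw": 25},
  {"dr": [0, 0, 0], "slide": [-1, 110, 0], "jaw": 25},
  {"dr": [0, 0, 0], "slide": [-1, 155, 20], "jaw": 25},
  {"dr": [0, 0, 0], "slide": [-1, 190, 50], "jaw": 25},
  {"dr": [0, 0, 0], "slide": [-1, 205, 80], "jaw": 25},
  {"dr": [0, 0, 0], "slide": [-1, 205, 90], "jaw": 25},
  {"dr": [0, 0, 0], "slide": [-1, 205, 90], "jaw": 25},
])

```text
clock: 11.25
position: [429.5, 164.9, 113.6]
ee_rot: [-0.638, 0.77, -0.0, -0.001]
contact_force: [1.1, 0.2, -1.4]
gripper_width: 34.4
grasp_force: 60.0
```

```bash
python3 - <<'E'
from h import *
import cv2
s=optics.get_image("scene")
cv2.imwrite("pics/p8.png",cv2.resize(s[190:300,310:410],None,fx=5,fy=5,interpolation=cv2.INTER_CUBIC))
st=arm.read_state()['position'];print(st,rows([430.5,166.2,63],down(-100.7)))
i=optics.camera_info("scene")
for dz in(-54.5,-54.5+85):
    p=st+[0,0,dz];c=i["view"]@[*p,1];u=i["camera_matrix"]@[c[0],-c[1],-c[2]];u=u[:2]/u[2]
    print(p,(u-[310,190]+.5)*5-.5)
E
```

```text
[430.20087532 165.20035334 114.37365059] [array([-1. , -0.1, 51.4]), array([-0.005,  0.001,  0.002])]
[430.20087532 165.20035334  59.87365059] [142.51037957 162.2507173 ]
[430.20087532 165.20035334 144.87365059] [155.98300028  40.74885023]
```

View pics/p8.png

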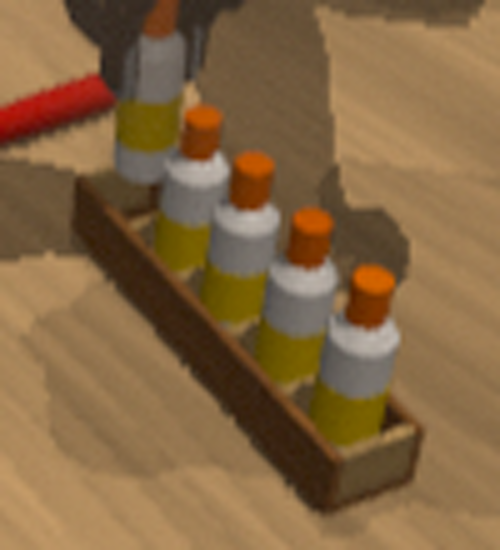

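The held bottle's foot is at about crop-px (144,168), against a projected TCP of (142,162). It is centred to within 1–2 mm, so I'll lower it.

Emit:
step_arm([
  {"dr": [0, 0, 0], "slide": [-0.5, 0, 10], "jaw": 25},
  {"dr": [0, 0, 0], "slide": [-0.5, 0, 18], "jaw": 25},
  {"dr": [0, 0, 0], "slide": [-0.5, 0, 25], "jaw": 25},
  {"dr": [0, 0, 0], "slide": [-0.5, 0, 32], "jaw": 25},
  {"dr": [0, 0, 0], "slide": [-0.5, 0, 39], "jaw": 25},
  {"dr": [0, 0, 0], "slide": [-0.5, 0, 45], "jaw": 25},
  {"dr": [0, 0, 0], "slide": [-0.5, 0, 50], "jaw": 25},
  {"dr": [0, 0, 0], "slide": [-0.5, 0, 50], "jaw": 25},
])

```text
clock: 12.3
position: [429.2, 165.4, 64.0]
ee_rot: [-0.638, 0.77, -0.0, -0.0]
contact_force: [-1.2, -0.2, -0.5]
gripper_width: 34.4
grasp_force: 60.2
```

Emit:
step_arm([
  {"dr": [0, 0, 0], "slide": [0, 0, 0.5], "jaw": 75},
  {"dr": [0, 0, 0], "slide": [0, 0, 0.5], "jaw": 75},
  {"dr": [0, 0, 0], "slide": [0, 0, 0.5], "jaw": 75},
  {"dr": [0, 0, 0], "slide": [0, 0, -30], "jaw": 75},
  {"dr": [0, 0, 0], "slide": [0, 0, -80], "jaw": 75},
  {"dr": [0, 0, 0], "slide": [0, 0, -130], "jaw": 75},
  {"dr": [0, 0, 0], "slide": [0, 0, -180], "jaw": 75},
  {"dr": [0, 0, 0], "slide": [0, 0, -206], "jaw": 75},
])

```text
clock: 13.3
position: [429.9, 165.8, 273.4]
ee_rot: [-0.638, 0.77, -0.0, 0.003]
contact_force: [0.3, 0.0, -1.3]
gripper_width: 75.2
grasp_force: 0.0
```

```bash
python3 - <<'E'
from h import *
import cv2
s=optics.get_image("scene")
cv2.imwrite("pics/p9.png",cv2.resize(s[190:300,310:410],None,fx=5,fy=5,interpolation=cv2.INTER_CUBIC))
st=arm.read_state();print(st['position'],st['joints'],rows([559,-246,290],down(-99)))
E
```

```text
[431.19728309 166.33496535 276.12873812] [ 0.72261238  0.06449999 -0.30120548  0.00219022 -1.19503198 -0.90903155] [array([ 381.6, -201.8,  -14.8]), array([-0.057,  0.047, -0.204])]
```

View pics/p9.png

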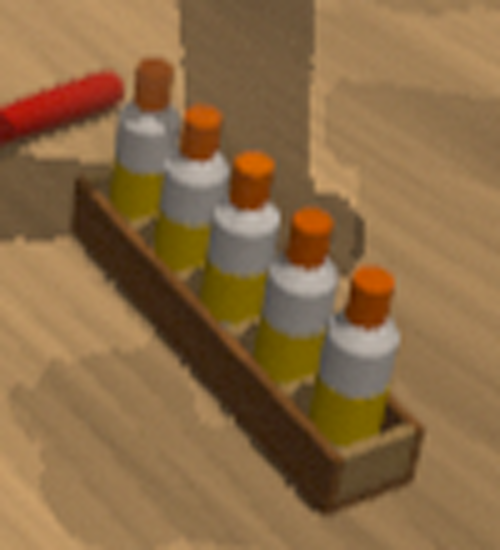

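All five bottles are seated level (caps from (154,65) to (372,273)). Next is the lid handle.

Emit:
step_arm([
  {"dr": [0, 0, 0], "slide": [30, -16, -2], "jaw": 75},
  {"dr": [0, 0, 0], "slide": [80, -42, -4], "jaw": 75},
  {"dr": [0, 0, 0], "slide": [130, -69, -6], "jaw": 75},
  {"dr": [0, 0, 0], "slide": [180, -95, -8], "jaw": 75},
  {"dr": [0, 0, -0.05], "slide": [235, -124, -10], "jaw": 75},
  {"dr": [0, 0, -0.1], "slide": [290, -153, -12], "jaw": 75},
  {"dr": [0, 0, -0.15], "slide": [345, -182, -14], "jaw": 75},
  {"dr": [0, 0, -0.19], "slide": [381, -202, -14], "jaw": 75},
])

```text
clock: 14.35
position: [557.3, -249.1, 283.4]
ee_rot: [-0.648, 0.762, 0.0, -0.0]
contact_force: [0.6, 0.4, -0.5]
gripper_width: 75.1
grasp_force: 0.0
```

Emit:
step_arm([
  {"dr": [0, 0, 0], "slide": [0, 0, 0], "jaw": 75},
  {"dr": [0, 0, 0], "slide": [0, 0, 5], "jaw": 60},
  {"dr": [0, 0, 0], "slide": [0, 0, 15], "jaw": 60},
  {"dr": [0, 0, 0], "slide": [0, 0, 25], "jaw": 60},
  {"dr": [0, 0, 0], "slide": [0, 0, 30], "jaw": 60},
  {"dr": [0, 0, 0], "slide": [0, 0, 30], "jaw": 60},
  {"dr": [0, 0, 0], "slide": [0, 0, 30], "jaw": 60},
  {"dr": [0, 0, 0], "slide": [0, 0, 30], "jaw": 60},
])

```text
clock: 15.35
position: [557.3, -246.5, 254.6]
ee_rot: [-0.648, 0.761, -0.0, 0.0]
contact_force: [-0.5, 0.6, 0.3]
gripper_width: 60.0
grasp_force: 0.0
```

```bash
python3 - <<'E'
from h import *
import cv2
s=optics.get_image("scene")
cv2.imwrite("pics/p10.png",cv2.resize(s[110:230,180:320],None,fx=5,fy=5,interpolation=cv2.INTER_CUBIC))
print(arm.read_state()['position'],rows([559.9,-247.3,185],down(-99.2)))
E
```

```text
[ 557.24889027 -246.51229237  254.53632756] [array([ 0.4, -2.7, 69.5]), array([-0.005, -0.   ,  0.005])]
```

View pics/p10.png

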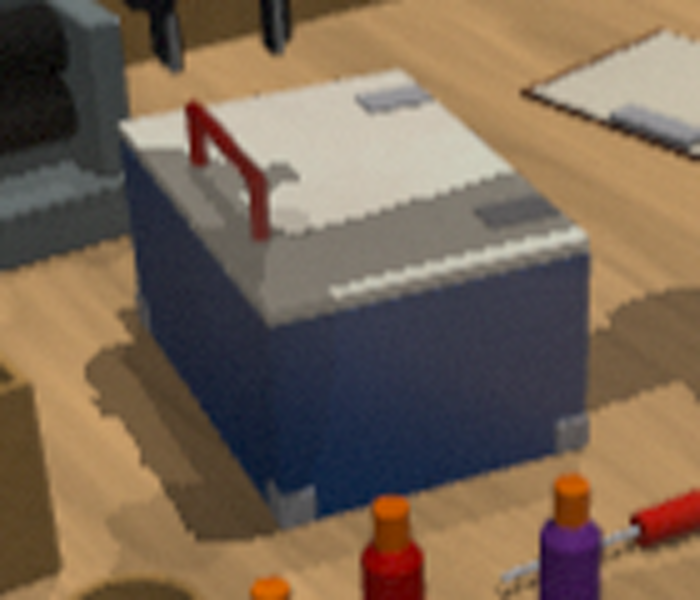

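The lid is shut with the handle running from about (195,105) to (265,180), and the open fingers hang above and astride it. I'll descend and grip.

Emit:
step_arm([
  {"dr": [0, 0, 0], "slide": [0, -2.7, 10], "jaw": 60},
  {"dr": [0, 0, 0], "slide": [0, -2.7, 25], "jaw": 60},
  {"dr": [0, 0, 0], "slide": [0, -2.7, 45], "jaw": 60},
  {"dr": [0, 0, 0], "slide": [0, -2.7, 62], "jaw": 60},
  {"dr": [0, 0, 0], "slide": [0, -2.7, 69], "jaw": 60},
  {"dr": [0, 0, 0], "slide": [0, -2.7, 69], "jaw": 60},
  {"dr": [0, 0, 0], "slide": [0, -2.7, 69], "jaw": 30},
  {"dr": [0, 0, 0], "slide": [0, -2.7, 69], "jaw": 5},
])

```text
clock: 16.4
position: [560.2, -246.9, 186.0]
ee_rot: [-0.648, 0.761, -0.001, 0.0]
contact_force: [0.1, 0.5, 0.3]
gripper_width: 24.2
grasp_force: 0.0
```

Emit:
step_arm([
  {"dr": [0, 0, 0], "slide": [0, 0, 0], "jaw": 5},
  {"dr": [0, 0, 0], "slide": [0, 0, 0], "jaw": 5},
  {"dr": [0, 0, 0], "slide": [0, 0, 0], "jaw": 5},
  {"dr": [0, 0, 0], "slide": [0, 0, 0], "jaw": 5},
  {"dr": [0, 0, 0], "slide": [0, 0, 0], "jaw": 5},
  {"dr": [0, 0, 0], "slide": [0, 0, 0], "jaw": 5},
  {"dr": [0, 0, 0], "slide": [0, 0, 0], "jaw": 5},
  {"dr": [0, 0, 0], "slide": [0, 0, 0], "jaw": 5},
])

```text
clock: 17.4
position: [560.8, -247.1, 186.0]
ee_rot: [-0.649, 0.761, -0.001, 0.001]
contact_force: [4.8, -0.2, 5.5]
gripper_width: 10.0
grasp_force: 58.7
```

```bash
python3 - <<'E'
import numpy as np
from h import *
s=arm.read_state();print(s['position'],s['joints'],s['gripper_width'])
d=s['position'][2]-202
for t in np.linspace(0,45,17)[1:]:
    a=np.radians(t);f=a/2;h=lambda a:np.array([190*np.cos(a)-52*np.sin(a),190*np.sin(a)+52*np.cos(a)])
    v=h(a)-h(0)+(-d)*np.array([np.sin(f),-np.cos(f)])-np.array([0,d])
    print(round(t,1),"y",round(-v[0],1),"z",round(-v[1],1),"dr",round(t/2/8,2))
E
```

```text
[ 560.76164422 -247.05832762  185.95581091] [-1.50960179e-01  3.96735890e-01 -9.19770720e-02  4.45997607e-04
 -1.07939916e+00 -8.80268372e-03] 10.011522058579878
2.8 y 2.4 z -9.3 dr 0.18
5.6 y 5.2 z -18.4 dr 0.35
8.4 y 8.5 z -27.4 dr 0.53
11.2 y 12.2 z -36.1 dr 0.7
14.1 y 16.4 z -44.7 dr 0.88
16.9 y 20.9 z -53.1 dr 1.05
19.7 y 25.9 z -61.2 dr 1.23
22.5 y 31.2 z -69.1 dr 1.41
25.3 y 37.0 z -76.6 dr 1.58
28.1 y 43.0 z -83.9 dr 1.76
30.9 y 49.5 z -90.9 dr 1.93
33.8 y 56.3 z -97.5 dr 2.11
36.6 y 63.3 z -103.8 dr 2.29
39.4 y 70.7 z -109.7 dr 2.46
42.2 y 78.4 z -115.2 dr 2.64
45.0 y 86.3 z -120.3 dr 2.81
```

Emit:
step_arm([
  {"dr": [0.18, 0, 0], "slide": [0, 2.4, -9.3], "jaw": 5},
  {"dr": [0.35, 0, 0], "slide": [0, 5.2, -18.4], "jaw": 5},
  {"dr": [0.53, 0, 0], "slide": [0, 8.5, -27.4], "jaw": 5},
  {"dr": [0.7, 0, 0], "slide": [0, 12.2, -36.1], "jaw": 5},
  {"dr": [0.88, 0, 0], "slide": [0, 16.4, -44.7], "jaw": 5},
  {"dr": [1.05, 0, 0], "slide": [0, 20.9, -53.1], "jaw": 5},
  {"dr": [1.23, 0, 0], "slide": [0, 25.9, -61.2], "jaw": 5},
  {"dr": [1.41, 0, 0], "slide": [0, 31.2, -69.1], "jaw": 5},
])

```text
clock: 18.4
position: [531.0, -242.0, 254.6]
ee_rot: [-0.645, 0.757, -0.077, 0.066]
contact_force: [8.2, 0.1, 1.4]
gripper_width: 9.6
grasp_force: 58.4
```

```bash
cat >> h.py <<'E'
def lid(targets):
    s=arm.read_state(); r=R.from_quat(s["ee_rot"]); q0=down(-99.2)
    P0=np.array([560.5,-247,186]); 
    # current lid angle estimate from the grasp point
    ax=np.array([.987,-.16,0]); g=s["position"]-16*r.apply([0,0,1]); hg=g-[372.3,-217.7,150]
    print("angle",np.degrees(np.arctan2(hg[2],hg@ax))-15.3,"radius",np.hypot(hg[2],hg@ax),"F",s["contact_force"],"w",s["gripper_width"],s["grasp_force"],"j",s["joints"])
    tilt=np.degrees(np.arcsin(r.apply([0,0,1])@ax)); print("tilt",tilt)
    for t in targets:
        a=np.radians(t);f=a/2
        h=np.array([190*np.cos(a)-52*np.sin(a),190*np.sin(a)+52*np.cos(a)])+16*np.array([np.sin(f),-np.cos(f)])
        p=np.array([372.3,-217.7,150])+h[0]*ax+[0,0,h[1]]
        print(t,np.round(r.inv().apply(p-s["position"]),1),"dr",round((t/2-tilt)/8,2))
E
python3 -c "
from h import *
lid([22.5,26,29,32,35,38,41,43,45])"
```

```text
angle 22.11406015259764 radius 197.99102823123064 F [8.22538158 0.09233725 1.39590136] w 9.649626796448128 58.39872121810913 j [-0.14924074  0.2032988  -0.20625933  0.00220706 -0.95856899 -0.01140972]
tilt 11.611214144161062
22.5 [ 1.4  1.6 -0.8] dr -0.05
26 [  1.4   6.8 -11.4] dr 0.17
29 [  1.4  11.7 -20.3] dr 0.36
32 [  1.4  17.1 -28.8] dr 0.55
35 [  1.4  22.9 -37.1] dr 0.74
38 [  1.4  29.1 -45. ] dr 0.92
41 [  1.4  35.8 -52.6] dr 1.11
43 [  1.4  40.4 -57.4] dr 1.24
45 [  1.3  45.2 -62.1] dr 1.36
```

Emit:
step_arm([
  {"dr": [0.17, 0, 0], "slide": [0, 5.5, -11], "jaw": 5},
  {"dr": [0.36, 0, 0], "slide": [0, 10.3, -20], "jaw": 5},
  {"dr": [0.55, 0, 0], "slide": [0, 15.6, -28.8], "jaw": 5},
  {"dr": [0.74, 0, 0], "slide": [0, 21.4, -37], "jaw": 5},
  {"dr": [0.92, 0, 0], "slide": [0, 27.6, -45], "jaw": 5},
  {"dr": [1.11, 0, 0], "slide": [0, 34.3, -52.5], "jaw": 5},
  {"dr": [1.24, 0, 0], "slide": [0, 39, -57.4], "jaw": 5},
  {"dr": [1.36, 0, 0], "slide": [0, 43.8, -62], "jaw": 5},
])

```text
clock: 19.4
position: [476.2, -232.7, 307.5]
ee_rot: [-0.636, 0.747, -0.148, 0.127]
contact_force: [5.3, 2.3, 2.3]
gripper_width: 10.0
grasp_force: 58.4
```

Emit:
step_arm([
  {"dr": [0, 0, 0], "slide": [0, 0, 0], "jaw": 5},
  {"dr": [0, 0, 0], "slide": [0, 0, 0], "jaw": 5},
  {"dr": [0, 0, 0], "slide": [0, 0, 0], "jaw": 5},
  {"dr": [0, 0, 0], "slide": [0, 0, 0], "jaw": 5},
  {"dr": [0, 0, 0], "slide": [0, 0, 0], "jaw": 5},
  {"dr": [0, 0, 0], "slide": [0, 0, 0], "jaw": 5},
  {"dr": [0, 0, 0], "slide": [0, 0, 0], "jaw": 5},
  {"dr": [0, 0, 0], "slide": [0, 0, 0], "jaw": 5},
])

```text
clock: 20.4
position: [476.4, -232.7, 307.4]
ee_rot: [-0.636, 0.747, -0.148, 0.127]
contact_force: [7.1, 1.5, 3.6]
gripper_width: 10.0
grasp_force: 58.7
```

```bash
python3 - <<'E'
from h import *
import cv2
lid([45])
s=optics.get_image("scene")
cv2.imwrite("pics/p11.png",s[60:300,140:420].repeat(2,0).repeat(2,1))
E
```

```text
angle 44.79051597267231 radius 198.6083599612095 F [7.05706158 1.52141193 3.56906655] w 9.966239525441956 58.66869807243347 j [-0.14575713 -0.00945034 -0.35734199  0.00563494 -0.83124945 -0.016489  ]
tilt 22.43891876888511
45 [1.9 1.7 0.4] dr 0.01
```

```bash
python3 -c "
from bench import arm
print(arm.job_done())"
```

```text
the job is handed in; nothing more can be done
None
```

Both spare bottles are seated in the caddy's two empty cells, and I handed the job in with the gripper still holding the chest lid at about 45° (44.8° from the arm's measured pose, not checked in a picture), 20.4 s on the clock.

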